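# Return the red-handled sanding board to its slot

### The job

Lift the red-handled sanding board straight up out of its wooden block and put it away upright in the free, red-marked slot of the rack, between the low boards and centred along the slot. Lower it all the way to the slot floor before letting go, rather than dropping it in. Leave the blue-handled board standing where it is.

Things in the scene. Friction and masses are not known exactly. Their poses are not given: they have to be found in the camera images.
- red_board: Red-handled sanding board, loose, 50 to 105 g, standing upright: plywood card 100 mm long (x), 8 mm thick (y), 80 mm tall, brown abrasive faces, red handle on top. Origin: middle of its lower edge; z up. Same either way round. Starts in a groove 12 mm wide, 24 mm deep in a fixed pale wooden block (120 x 62 x 32 mm), not locked.
- red_grip (a point): Centre of the red handle, the place to grip: 98 mm above the red board's lower edge. The handle is 50 mm long (x), 16 mm thick (y, the way to pinch it from above) and 44 mm tall, its top 22 mm above this point. Axes as the board's.
- slot (a point): Mid-floor of the free slot in the fixed grey-ribbed rack, 8 mm above the table; x along the slot, y across, z up. Red floor strip, red pad at each end. 80 mm long, open-ended (the board overhangs 10 mm each end); 12 mm wide to 30 mm above its floor, flaring to 28 mm at 55 mm. Five slots at 34 mm spacing; the others hold loose handle-less boards, 100 x 8 mm, tops 64 mm above the floor.
- blue_grip (a point): Centre of the blue handle of a second sanding board of the same size, standing in a like block; not to be moved. 98 mm above its lower edge; axes as for the red board.

How it is judged:
On the way, in this order (a step that is already met when the one before it is completed fails the run):
1. the red board is lifted clear of its block by the gripper (height (world z) of red_board above 0.05 m and contact force between the fingers and red_board above 0.5 N), for 0.1 s.
2. the red board is lowered to within 12 mm of the floor of the red-marked slot while still gripped (y of red_board in the frame of slot between -0.012 and 0.012 m and x of red_board in the frame of slot between -0.02 and 0.02 m and z of red_board in the frame of slot below 0.012 m and contact force between the fingers and red_board above 0.5 N), for 0.1 s.
At the end, for the whole second after the job is handed in: The red board stands in the red-marked slot, released and at rest: lower edge within 5 mm of the slot floor, middle within 12 mm across and 20 mm along the slot, leaning under 0.2 rad, turned under 0.18 rad from it; the blue handle within 25 mm of its start (y of red_board in the frame of slot between -0.012 and 0.012 m and x of red_board in the frame of slot between -0.02 and 0.02 m and z of red_board in the frame of slot below 0.005 m and angle between red_board's own z axis and vertical below 0.2 rad and angle between the x axis of red_board and the x axis of slot, either way round below 0.18 rad and linear speed of red_board below 0.02 m/s and distance of blue_grip from where it was at the start of the episode below 0.025 m); the robot touches nothing.
It fails at once if the blue-handled board is moved by more than 25 mm (distance of blue_grip from where it was at the start of the episode above 0.025 m).
It also fails if it takes over 43 s, if anything falls off the work surface, if the arm or the gripper's body presses on something with over 40 N, if the wrist force passes 120 N, or if a joint passes its speed limit or range.

### The arm

A 7-joint arm with a two-finger parallel gripper is mounted at the origin on the work surface. World frame = base frame: x ahead of the robot, y to its left, z up, the work surface at z = 0. Lengths are in m, angles in rad, forces in N, time in s.
With the tool pointing down it reaches from about 0.35 to 0.9 m from the base axis. Payload 8.1 kg.
Tool frame: the origin (TCP) lies between the finger pads; the fingertips stand 8 mm ahead of it and the grasp point (between the pads) lies 11 mm behind it (arm.tcp_to_tips is the distance from the TCP to the fingertips, in m); z points along the fingers, x is the direction in which the jaws open and shut, and the axes are right-handed (so a half turn about z gives the same grasp; the last joint's range is limited). The gripper opens to 92 mm and grips with 3 to 60 N. Pads are 19 mm wide; open, the fingers measure 130 mm over their backs; the gripper's body (75 mm by 190 mm) begins 47 mm behind the grasp point.
Start: joints at [-1.289, 0.434, 0.025, 1.573, -0.012, 1.134, -0.075], TCP at [0.235, 0.579, 0.204] pointing down, gripper open.
Joint ranges: [-2.62, 2.62], [-0.44, 2.09], [-1.27, 1.32], [0.08, 2.57], [-1.32, 4.46], [0.12, 2], [-2.74, 2.74]. Speed limits (rad/s): [2.22, 2.22, 3.01, 3.01, 3.14, 3.14, 3.14].

### API

Orientations are given as a rotation vector (axis times angle).
In Python, from cell import arm, eyes gives the robot as it stands.
- The arm moves only by the tool play_rows, never from a script. Its argument "rows" is a list of rows, each a list of 3 entries, a list of its own where there are three numbers: the shift along the tool's x, y, z each as a share of 50 cm, from -1 to 1, then the turn, a rotation vector about the tool's x, y, z each as a share of 60 degrees, from -1 to 1, then the opening, from -1 (shut) to 1 (fully open), so that 0 is half open. In form: [[[dx, dy, dz], [ax, ay, az], grip], ...]. A call has 1 to 10 rows; each row is the pose to reach, as a shift and turn from the pose commanded when the call began, along the tool's axes at that moment; what a row does not reach only later rows make up. A row lasts 1/10 s, in which the tool goes at most 50 mm and 8.59 degrees, less where a joint would pass 70% of its speed; a pose out of reach is approached as far as the arm can. A call with a number of a shift or a turn outside -1 to 1 is refused whole. A call with a gripper value outside its range is refused whole. The fingers move at their own pace and stop on an object; "newtons" is the grip in N (left out, the last holds). Time passes only in rows, so rows that repeat a pose let the fingers close. It gives the time, the measured TCP pose, the force and the opening at its end, in the units of the state.
- arm.observe(): the state, without advancing time (a new reading comes with each control period).
- eyes.get_image(name): name is "scene" or "top"; returns (picture, depth): 480x640x3 uint8, red, green, blue; 480x640 float32, m along the optical axis (not along the pixel's ray), 0 where there is no reading.
- eyes.get_calibration(name): a dict with "intrinsics" (3x3 intrinsics, pixels), "k1" (the pictures are not rectified: a ray, as slopes to the right and down, at radius r is drawn at 1 + k1 r^2 times it, then the intrinsics apply), "R" (3x3) and "t" (3): a world point X has camera coordinates R X + t. Camera axes: x right, y down, z forward; pixel columns grow to the right and rows downward; lengths in m; the calibration is good to about 2 mm. A picture is of the moment at which its call begins. get_calibration takes no time and is no camera call.
- arm.sign_off(): hands the job in, once; it reports no verdict.
The state is a dict: "clock": time; "joints": joint angles; "dq": joint speeds; "joint_efforts": joint torques, N m; "position": TCP position; "ee_rot": TCP orientation; "force": force on the tool from outside, world axes, zero at the start; "ft_torque": the same for the moment, N m; "width": opening from 0.0 (shut) to 1.0 (fully open).
Only numpy, scipy, OpenCV 4.12 (cv2) and the standard library are available. Lean on these libraries where they do the work, as an engineer would, in place of code of your own. Each camera call takes 0.05 s, during which the arm holds its last target.

## Working session

There is one attempt and no reset: what is moved stays moved. The work goes in short steps, Python scripts to look and compute and a tool call to move; the robot and the scene stay as the last step left them, time stands still between calls to the robot, and variables do not carry over. Pictures are saved under pics/ and viewed, and the job is handed in when it is done.

Besides the shell and the picture viewer there is one more tool, called after "Request:" in YAML: its name, and indented under it one key for each argument. play_rows: Moves the arm, as the interface text tells. Its arguments: {"type":"object","properties":{"rows":{"type":"array","items":{"type":"array"}},"newtons":{"type":"number"}},"required":["rows"]}

```bash
mkdir -p pics; ls; python3 - <<'E'
from cell import arm, eyes
import cv2, numpy as np, pickle
print(arm.observe())
d={}
for n in ("scene","top"):
    im,dp=eyes.get_image(n); c=eyes.get_calibration(n)
    d[n]=(im,dp,c); print(n,c)
    cv2.imwrite(f"pics/{n}0.png",im[:,:,::-1])
pickle.dump(d,open("d0.pkl","wb"))
E
```

```text
pics
{'clock': 0.0, 'joints': array([-1.28859851,  0.43523693,  0.02494886,  1.57412458, -0.01160956,
        1.13402309, -0.07510838]), 'dq': array([-3.03799472e-04, -1.79847185e-03,  6.40998559e-04, -4.89305816e-04,
        3.05038912e-04, -8.92036369e-05, -3.18266303e-04]), 'joint_efforts': array([ 2.07377234e-03, -6.67836714e+01,  9.86284576e-01, -3.14460397e+01,
       -6.03959640e-02,  4.25076485e-02,  1.30225581e-04]), 'position': array([0.23443324, 0.578746  , 0.20362545]), 'ee_rot': array([ 2.60442538e+00,  1.75502886e+00, -2.02380600e-03]), 'force': array([ 0.78375557, -0.12330261,  0.14791597]), 'ft_torque': array([ 0.02934684, -0.01828591,  0.00642455]), 'width': 1.0005064173697036}
scene {'intrinsics': array([[482.21172785,   0.        , 324.21575225],
       [  0.        , 482.21172785, 246.06997303],
       [  0.        ,   0.        ,   1.        ]]), 'k1': -0.025208656098198813, 'R': array([[-0.42594958,  0.90471835, -0.00718797],
       [ 0.76573284,  0.35625962, -0.5354739 ],
       [-0.48189228, -0.23358895, -0.84452118]]), 't': array([ 0.23670361, -0.33370445,  1.23571811])}
top {'intrinsics': array([[478.50704349,   0.        , 316.26102952],
       [  0.        , 478.50704349, 245.46944295],
       [  0.        ,   0.        ,   1.        ]]), 'k1': -0.008439701578611701, 'R': array([[ 0.02704891, -0.99882936,  0.0401032 ],
       [-0.99651398, -0.03011001, -0.07780278],
       [ 0.0789192 , -0.03785892, -0.99616187]]), 't': array([-0.064267  ,  0.52508642,  0.80792257])}
```

View pics/scene0.png

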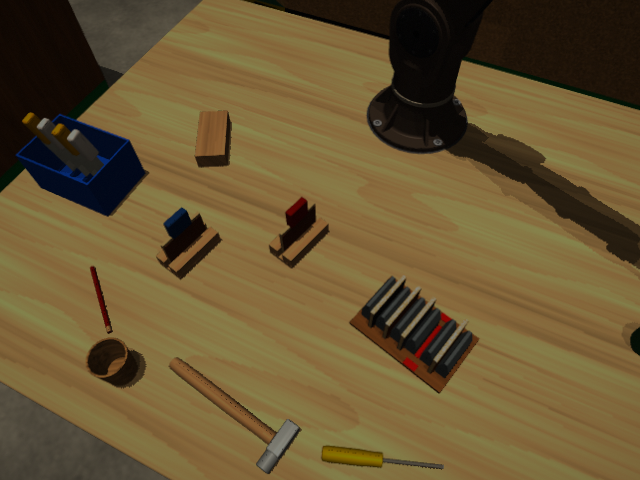

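View pics/top0.png

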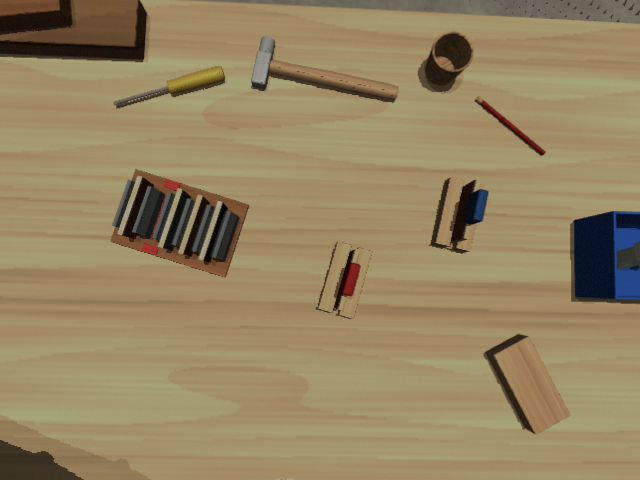

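The top view shows the red handle near (351,280), the blue handle near (478,207), and the rack with red pads near (172,185) and (150,249). I'll enlarge these.

```bash
cat > h.py <<'E'
import numpy as np, cv2, pickle
def ray(c,uv):
    K=c["intrinsics"]; x=(uv[0]-K[0,2])/K[0,0]; y=(uv[1]-K[1,2])/K[1,1]
    rd=np.hypot(x,y); r=rd
    for _ in range(20): r=rd/(1+c["k1"]*r*r)
    s=r/rd if rd>0 else 1
    return np.array([x*s,y*s,1.])
def atz(c,uv,z):
    R=np.array(c["R"]);t=np.array(c["t"]); o=-R.T@t; d=R.T@ray(c,uv)
    return o+d*(z-o[2])/d[2]
def atd(c,uv,dep):
    R=np.array(c["R"]);t=np.array(c["t"]); return R.T@(ray(c,uv)*dep-t)
def proj(c,X):
    p=np.array(c["R"])@np.asarray(X,float)+c["t"]; p=p[:2]/p[2]; r2=p@p
    K=c["intrinsics"]; return p*(1+c["k1"]*r2)*K[0,0]+K[:2,2]
def crop(im,u0,v0,w,h,s,name,depth=None):
    a=cv2.resize(im[v0:v0+h,u0:u0+w,::-1],None,fx=s,fy=s,interpolation=cv2.INTER_CUBIC)
    for k in range(0,w,10):
        cv2.line(a,(k*s,0),(k*s,4 if k%50 else 12),(255,255,255),1)
        if (u0+k)%20==0: cv2.putText(a,str(u0+k),(k*s,14),0,.4,(0,0,255))
    for k in range(0,h,10):
        if (v0+k)%20==0: cv2.putText(a,str(v0+k),(0,k*s+4),0,.4,(0,0,255)); cv2.line(a,(28,k*s),(34,k*s),(0,0,255),1)
    cv2.imwrite(name,a)
E
python3 - <<'E'
from h import *
d=pickle.load(open("d0.pkl","rb"))
im=d["top"][0]; crop(im,100,160,160,120,5,"pics/rack_top.png"); crop(im,300,230,100,100,6,"pics/red_top.png")
im=d["scene"][0]; crop(im,340,265,150,130,4,"pics/rack_sc.png"); crop(im,260,190,80,80,7,"pics/red_sc.png")
E
```

```text
(no output)
```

View pics/rack_top.png

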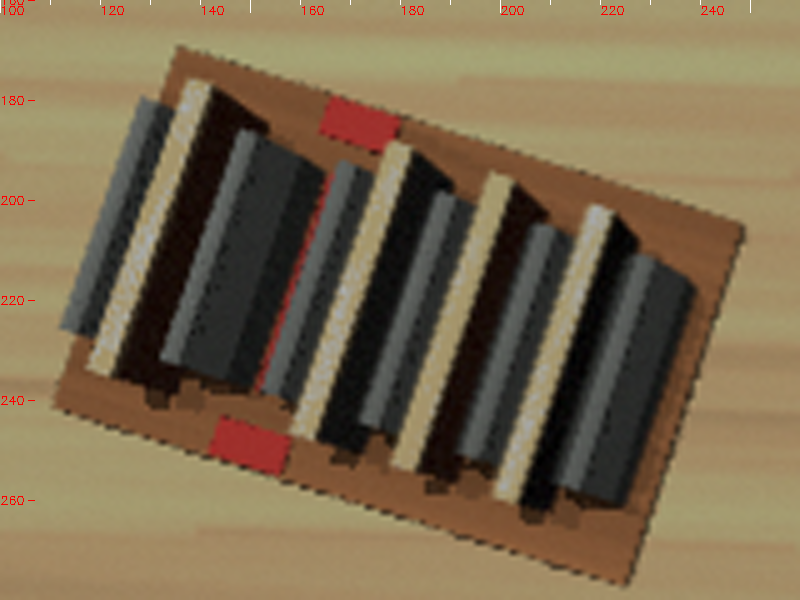

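View pics/red_top.png

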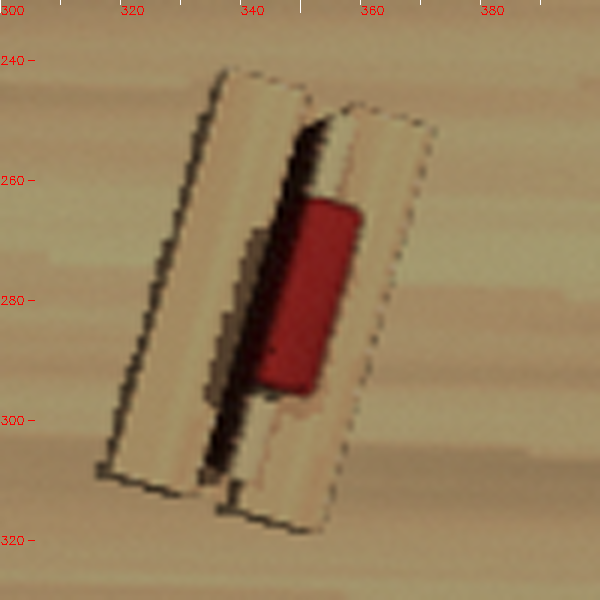

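View pics/rack_sc.png

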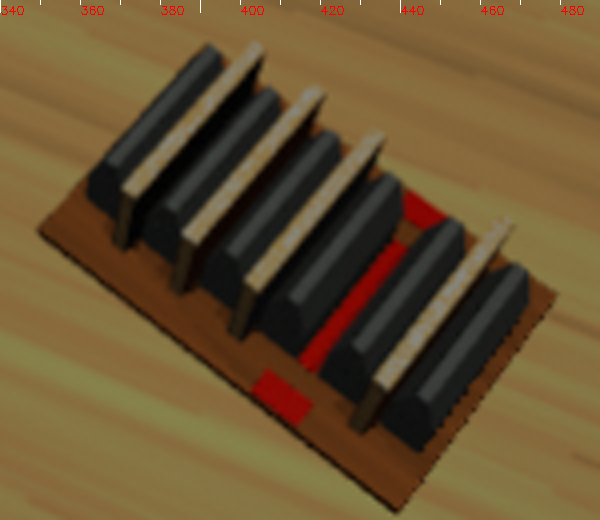

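View pics/red_sc.png

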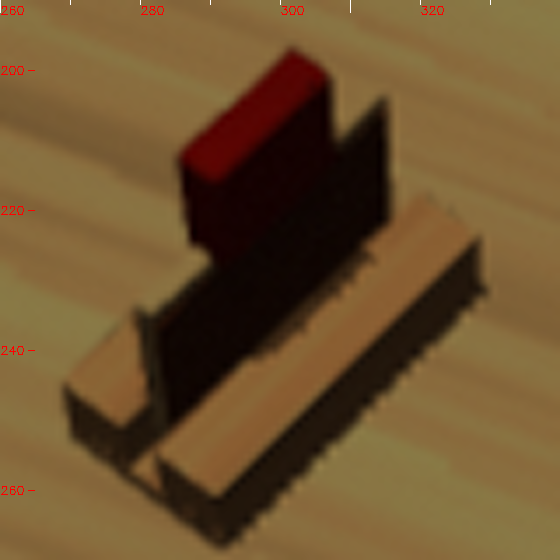

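```bash
python3 - <<'E'
from h import *
d=pickle.load(open("d0.pkl","rb"))
def fit(cn,pts,z,lab):
    c=d[cn][2]; P=np.array([atz(c,p,z) for p in pts])[:,:2]
    L=[np.linalg.norm(P[i]-P[(i+1)%4]) for i in range(4)]
    ax=(P[3]+P[2]-P[0]-P[1]); print(lab,cn,"c",P.mean(0).round(4),"sides",np.round(L,4),"yaw",np.degrees(np.arctan2(ax[1],ax[0])).round(2)); return P
# order: two at top end (left,right), then bottom(right,left)
fit("top",[(337.5,241.5),(372.3,251.5),(353.5,318.8),(318,308.8)],.032,"block")
fit("top",[(351.5,263),(360,265.5),(351.5,295.8),(343,293.3)],.128,"handle")
fit("scene",[(285.5,213),(290,216.2),(306,200.8),(301.5,197)],.128,"handle")
fit("top",[(135.5,169),(249,205.3),(225,277),(110.7,241.2)],.004,"rack")
P=[atz(d["top"][2],p,.008)[:2] for p in [(172,184.7),(150,249)]]
P2=[atz(d["scene"][2],p,.008)[:2] for p in [(410.3,364.5),(445.5,317)]]
for Q in (P,P2): print("pads",np.array(Q).round(4),"mid",np.mean(Q,0).round(4),"len",np.linalg.norm(Q[0]-Q[1]),np.degrees(np.arctan2(*(Q[0]-Q[1])[::-1])))
# depth checks
for cn,p in [("top",(352,280)),("top",(330,275)),("top",(172,185)),("top",(150,249)),("scene",(410,364)),("scene",(294,207)),("top",(140,200)),("scene",(428,338))]:
    u,v=p; dp=d[cn][1][v,u]; print(cn,p,atd(d[cn][2],p,dp).round(4))
fit("scene",[(0,0)]*4,.1,"")if 0 else None
E
```

```text
block top c [ 0.4684 -0.1002] sides [0.0623 0.1193 0.0627 0.1194] yaw 165.33
handle top c [ 0.4687 -0.0997] sides [0.0134 0.0474 0.0133 0.0474] yaw 165.49
handle scene c [ 0.4725 -0.0982] sides [0.0116 0.0469 0.0129 0.0483] yaw 166.97
rack top c [0.5607 0.1906] sides [0.2105 0.1332 0.2087 0.1341] yaw 164.27
pads [[0.6274 0.2072]
 [0.5129 0.2394]] mid [0.5701 0.2233] len 0.11891361475050545 -15.680393541873292
pads [[0.6272 0.2074]
 [0.5098 0.237 ]] mid [0.5685 0.2222] len 0.12110369443883395 -14.114650182408896
top (352, 280) [ 0.4677 -0.1003  0.1293]
top (330, 275) [ 0.476  -0.0734  0.0348]
top (172, 185) [0.6261 0.2061 0.0119]
top (150, 249) [0.5126 0.238  0.0125]
scene (410, 364) [0.6281 0.2066 0.012 ]
scene (294, 207) [ 0.474  -0.1015  0.127 ]
top (140, 200) [0.5919 0.2483 0.0472]
scene (428, 338) [0.5651 0.2202 0.0086]
```

```bash
cat > mv.py <<'E'
import sys, numpy as np
from scipy.spatial.transform import Rotation as Ro
from cell import arm
def plan(x,y,z,yaw=None):
    o=arm.observe(); R=Ro.from_rotvec(o["ee_rot"]); M=R.as_matrix()
    d=M.T@(np.array([x,y,z])-o["position"])
    cy=np.degrees(np.arctan2(M[1,0],M[0,0]))
    if yaw is None: yaw=cy
    c,s=np.cos(np.radians(yaw)),np.sin(np.radians(yaw))
    T=np.array([[c,s,0],[s,-c,0],[0,0,-1.]])
    r=Ro.from_matrix(M.T@T).as_rotvec()
    print("t",round(o["clock"],2),"pos",o["position"].round(4),"yaw",cy.round(2),"F",o["force"].round(2),"w",round(o["width"],3))
    print("shift shares",(d/.5).round(4),"turn shares",(np.degrees(r)/60).round(4))
if __name__=="__main__": plan(*map(float,sys.argv[1:]))
E
python3 mv.py 0.469 -0.099 0.215 75.4
```

```text
t 0.1 pos [0.2345 0.5788 0.2037] yaw 67.95 F [ 0.38  0.61 -0.44] w 1.002
shift shares [-1.0804  0.9437 -0.0209] turn shares [ 0.      0.0014 -0.1242]
```

Request:
play_rows:
  rows:
    - [[-0.03,0.03,-0.01],[0,0,-0.02],1]
    - [[-0.08,0.07,-0.02],[0,0,-0.04],1]
    - [[-0.14,0.12,-0.02],[0,0,-0.06],1]
    - [[-0.2,0.175,-0.02],[0,0,-0.08],1]
    - [[-0.26,0.227,-0.02],[0,0,-0.1],1]
    - [[-0.32,0.28,-0.02],[0,0,-0.124],1]
    - [[-0.38,0.332,-0.02],[0,0,-0.124],1]
    - [[-0.44,0.385,-0.02],[0,0,-0.124],1]
    - [[-0.5,0.437,-0.02],[0,0,-0.124],1]
    - [[-0.54,0.472,-0.02],[0,0,-0.124],1]
  newtons: 20

```text
clock: 1.1
position: [0.3524, 0.2375, 0.2143]
ee_rot: [2.488, 1.918, -0.001]
force: [-0.2, 0.4, -0.5]
width: 1.001
```

```bash
python3 mv.py 0.469 -0.099 0.215 75.4
```

```text
t 1.1 pos [0.3524 0.2375 0.2143] yaw 75.26 F [-0.22  0.36 -0.55] w 1.001
shift shares [-0.5915  0.3967 -0.001 ] turn shares [-0.0001  0.0007 -0.0023]
```

Request:
play_rows:
  rows:
    - [[-0.06,0.04,0],[0,0,0],1]
    - [[-0.13,0.087,0],[0,0,0],1]
    - [[-0.2,0.134,0],[0,0,0],1]
    - [[-0.27,0.181,0],[0,0,0],1]
    - [[-0.34,0.228,0],[0,0,0],1]
    - [[-0.41,0.275,0],[0,0,0],1]
    - [[-0.48,0.322,0],[0,0,0],1]
    - [[-0.54,0.362,0],[0,0,0],1]
    - [[-0.58,0.389,0],[0,0,0],1]
    - [[-0.591,0.397,0],[0,0,0],1]

```text
clock: 2.1
position: [0.4697, -0.0985, 0.2143]
ee_rot: [2.489, 1.915, -0.001]
force: [0.7, -0.2, 0.1]
width: 1.002
```

```bash
python3 - <<'E'
from h import *
from cell import eyes
im,_=eyes.get_image("scene"); crop(im,220,130,160,130,5,"pics/above.png")
E
python3 mv.py 0.469 -0.099 0.098 75.4
```

```text
t 2.15 pos [ 0.4697 -0.0978  0.2143] yaw 75.2 F [-0.3  -0.13 -0.11] w 1.001
shift shares [-0.0026 -0.0008  0.2325] turn shares [ 0.      0.0008 -0.0034]
```

View pics/above.png

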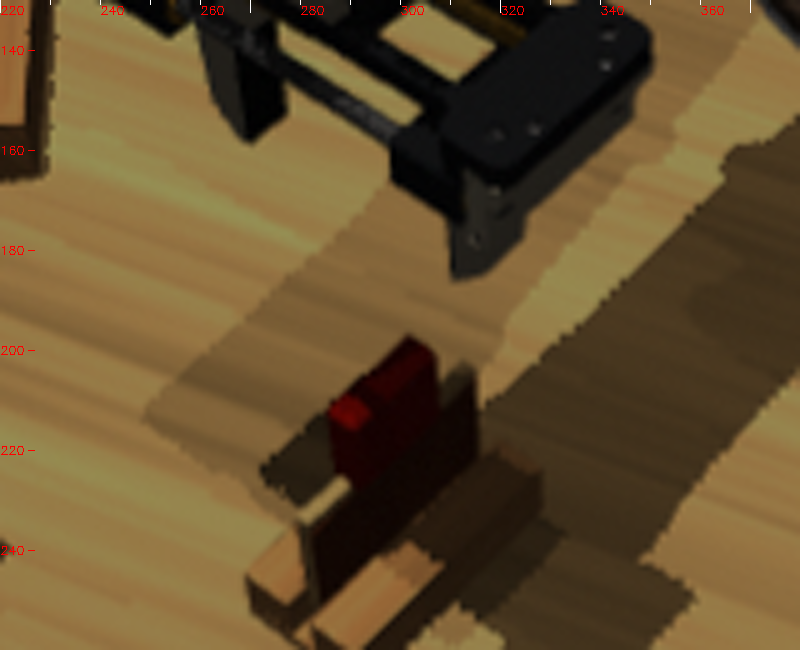

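Open fingers (tips at about (269,158) and (312,186)) are above and either side of the handle at (305,205). Descending.

Request:
play_rows:
  rows:
    - [[-0.001,0,0.04],[0,0,0],1]
    - [[-0.001,0,0.09],[0,0,0],1]
    - [[-0.001,0,0.14],[0,0,0],1]
    - [[-0.001,0,0.18],[0,0,0],1]
    - [[-0.001,0,0.21],[0,0,0],1]
    - [[-0.001,0,0.225],[0,0,0],1]
    - [[-0.001,0,0.233],[0,0,0],1]
    - [[-0.001,0,0.233],[0,0,0],1]

```text
clock: 2.95
position: [0.4693, -0.0954, 0.0979]
ee_rot: [-2.485, -1.921, 0.0]
force: [0.4, -0.2, -0.2]
width: 0.999
```

```bash
python3 - <<'E'
from h import *
from cell import eyes
im,_=eyes.get_image("scene"); crop(im,240,150,110,110,6,"pics/down.png")
E
python3 mv.py 0.469 -0.099 0.098 75.4
```

```text
t 3.0 pos [ 0.4696 -0.0957  0.0983] yaw 75.41 F [ 0.45 -0.84 -0.14] w 1.0
shift shares [-0.0068  0.0004  0.0006] turn shares [ 0.0004 -0.0003  0.0002]
```

View pics/down.png

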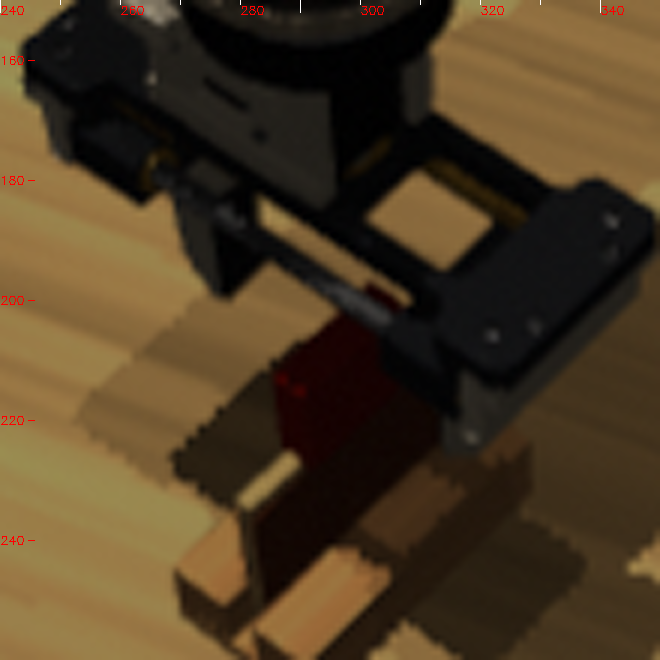

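Fingers straddle the handle; the TCP sits about 3 mm off in y, so I'll correct that and then close.

Request:
play_rows:
  rows:
    - [[-0.004,0,0],[0,0,0],1]
    - [[-0.007,0,0],[0,0,0],1]
    - [[-0.007,0,0],[0,0,0],0.2]
    - [[-0.007,0,0],[0,0,0],-0.2]
    - [[-0.007,0,0],[0,0,0],-0.5]
    - [[-0.007,0,0],[0,0,0],-0.65]
    - [[-0.007,0,0],[0,0,0],-0.8]
    - [[-0.007,0,0],[0,0,0],-1]
    - [[-0.007,0,0],[0,0,0],-1]
    - [[-0.007,0,0],[0,0,0],-1]
  newtons: 20

```text
clock: 4.0
position: [0.4685, -0.0995, 0.0979]
ee_rot: [-2.486, -1.921, 0.0]
force: [-0.5, -0.3, 0.5]
width: 0.354
```

```bash
python3 mv.py 0.469 -0.099 0.218 75.4
```

```text
t 4.0 pos [ 0.4685 -0.0995  0.0979] yaw 75.39 F [-0.55 -0.32  0.5 ] w 0.354
shift shares [ 0.0011  0.0007 -0.2402] turn shares [-0.      0.     -0.0002]
```

Request:
play_rows:
  rows:
    - [[0,0,0],[0,0,0],-1]
    - [[0,0,0],[0,0,0],-1]
    - [[0,0,0],[0,0,0],-1]
    - [[0,0,0],[0,0,0],-1]
    - [[0,0,0],[0,0,0],-1]
    - [[0,0,0],[0,0,0],-1]

```text
clock: 4.6
position: [0.4685, -0.0995, 0.0979]
ee_rot: [2.486, 1.921, 0.0]
force: [0.0, 0.4, 0.1]
width: 0.175
```

```bash
python3 mv.py 0.469 -0.099 0.218 75.4
```

```text
t 4.6 pos [ 0.4685 -0.0995  0.0979] yaw 75.38 F [0.02 0.41 0.08] w 0.175
shift shares [ 0.0011  0.0007 -0.2402] turn shares [ 0.     -0.     -0.0003]
```

The opening is 16.1 mm, which matches the handle, and there is no side load. Lifting straight up.

Request:
play_rows:
  rows:
    - [[0,0,-0.01],[0,0,0],-1]
    - [[0,0,-0.03],[0,0,0],-1]
    - [[0,0,-0.06],[0,0,0],-1]
    - [[0,0,-0.1],[0,0,0],-1]
    - [[0,0,-0.14],[0,0,0],-1]
    - [[0,0,-0.18],[0,0,0],-1]
    - [[0,0,-0.21],[0,0,0],-1]
    - [[0,0,-0.23],[0,0,0],-1]
    - [[0,0,-0.24],[0,0,0],-1]
    - [[0,0,-0.24],[0,0,0],-1]
  newtons: 30

```text
clock: 5.6
position: [0.4687, -0.0995, 0.2184]
ee_rot: [2.485, 1.921, 0.001]
force: [-0.4, 0.3, -0.2]
width: 0.172
```

```bash
python3 - <<'E'
from h import *
from cell import eyes
im,_=eyes.get_image("scene"); crop(im,220,110,160,130,5,"pics/lift.png")
E
python3 mv.py 0.569 0.222 0.218 74.6
```

```text
t 5.65 pos [ 0.4684 -0.0994  0.2178] yaw 75.39 F [ 0.18  0.9  -1.77] w 0.17
shift shares [ 6.727e-01  3.260e-02 -3.000e-04] turn shares [-0.0001 -0.0001  0.0132]
```

View pics/lift.png

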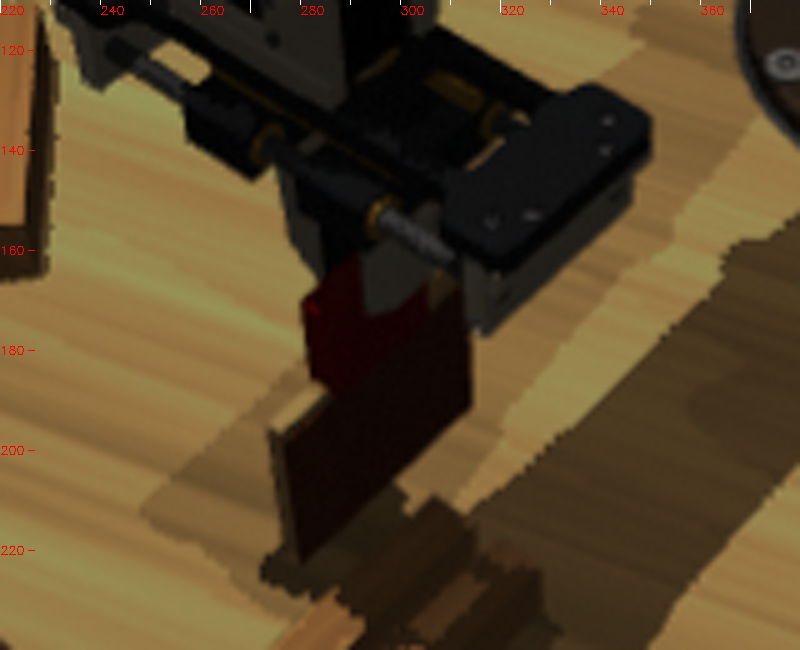

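The board is lifted and upright in the gripper (handle near (305,170), lower edge near (281,222)–(313,190)). Carrying it over the slot.

Request:
play_rows:
  rows:
    - [[0.03,0.001,0],[0,0,0],-1]
    - [[0.09,0.004,0],[0,0,0.005],-1]
    - [[0.17,0.008,0],[0,0,0.013],-1]
    - [[0.25,0.012,0],[0,0,0.013],-1]
    - [[0.33,0.016,0],[0,0,0.013],-1]
    - [[0.41,0.02,0],[0,0,0.013],-1]
    - [[0.49,0.024,0],[0,0,0.013],-1]
    - [[0.57,0.028,0],[0,0,0.013],-1]
    - [[0.64,0.031,0],[0,0,0.013],-1]
    - [[0.673,0.033,0],[0,0,0.013],-1]

```text
clock: 6.65
position: [0.5689, 0.226, 0.2163]
ee_rot: [-2.494, -1.908, 0.002]
force: [-0.3, 0.2, -1.3]
width: 0.17
```

Request:
play_rows:
  rows:
    - [[0,0,0],[0,0,0],-1]
    - [[0,0,0],[0,0,0],-1]
    - [[0,0,0],[0,0,0],-1]

```text
clock: 6.95
position: [0.5693, 0.2198, 0.2178]
ee_rot: [2.501, 1.901, -0.001]
force: [-0.3, -0.3, -1.0]
width: 0.172
```

```bash
python3 - <<'E'
from h import *
from cell import eyes
d={}
for n in ("scene","top"):
    im,dp=eyes.get_image(n); d[n]=(im,dp,eyes.get_calibration(n))
pickle.dump(d,open("d1.pkl","wb"))
crop(d["scene"][0],350,210,150,130,5,"pics/ov_s.png")
crop(d["top"][0],90,150,180,140,4,"pics/ov_t.png")
E
python3 mv.py 0.569 0.222 0.218 74.6
```

```text
t 7.05 pos [0.5694 0.2203 0.2181] yaw 74.48 F [ 0.46 -0.61 -0.62] w 0.165
shift shares [ 0.0031 -0.0017  0.0002] turn shares [ 0.0001  0.0003 -0.002 ]
```

View pics/ov_s.png

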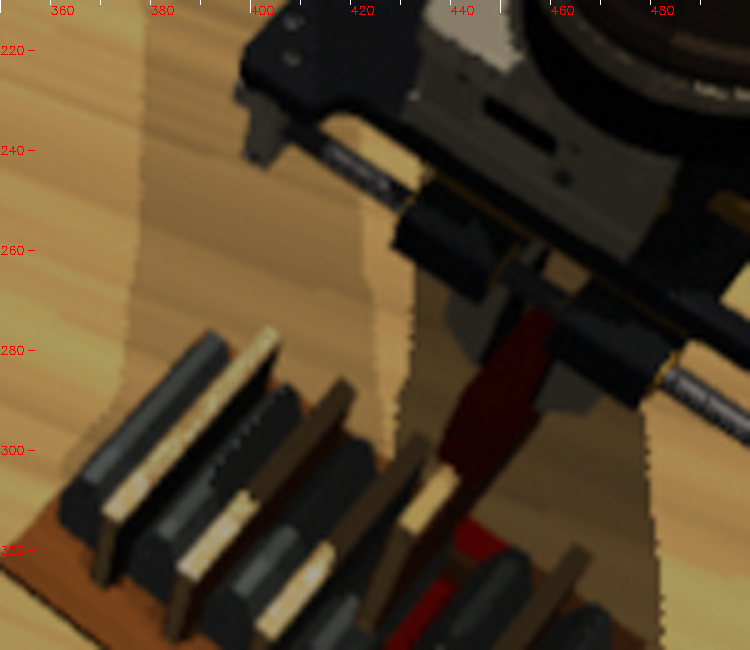

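View pics/ov_t.png

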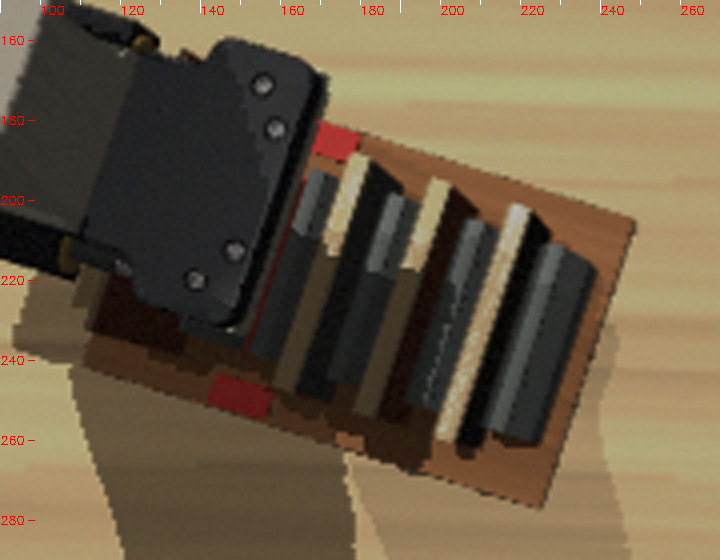

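```bash
python3 - <<'E'
from h import *
d=pickle.load(open("d1.pkl","rb"))
im,_,c=d["scene"]
u0,v0,s=380,270,10
a=cv2.resize(im[270:350,380:460,::-1],None,fx=s,fy=s,interpolation=cv2.INTER_CUBIC)
x0,y0=.5694,.2203; th=np.radians(-15.5); ex=np.array([np.cos(th),np.sin(th)]); ey=np.array([-ex[1],ex[0]])
def P(x,y,z): 
    q=np.array([x0,y0])+x*ex+y*ey; return proj(c,[*q,z])
zb=.1282
for sx in (.05,):
    pts=[P(sx,-.004,zb),P(sx,.004,zb),P(sx,.004,zb+.08),P(sx,-.004,zb+.08)]
    print(np.round(pts,1))
    cv2.polylines(a,[np.int32([((p[0]-u0+.5)*s,(p[1]-v0+.5)*s) for p in pts])],True,(0,255,0),1)
# slot overlay at floor: strip edges (slot est)
x0,y0=.5695,.2228
for yy in (-.006,.006):
    cv2.line(a,*[tuple(int(v) for v in ((p[0]-u0+.5)*s,(p[1]-v0+.5)*s)) for p in (P(-.04,yy,.008),P(.04,yy,.008))],(255,255,0),1)
cv2.imwrite("pics/ovl.png",a[:600])
cv2.imwrite("pics/ovl.png",cv2.resize(a,(600,600)))
E
```

```text
[[420.7 333.4]
 [424.8 336.4]
 [433.9 316.1]
 [429.4 312.9]]
```

View pics/ovl.png

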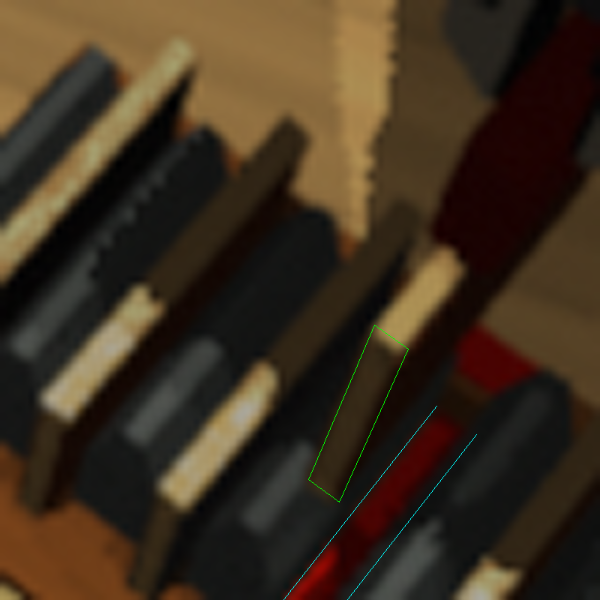

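The predicted board end (green) fits the image within about 0.5 px. The slot lines are centred on the red strip. I'll correct y by 2 mm and lower to just above the flare.

Request:
play_rows:
  rows:
    - [[0.004,-0.001,0.02],[0,0,0],-1]
    - [[0.004,-0.001,0.05],[0,0,0],-1]
    - [[0.004,-0.001,0.08],[0,0,0],-1]
    - [[0.004,-0.001,0.1],[0,0,0],-1]
    - [[0.004,-0.001,0.115],[0,0,0],-1]
    - [[0.004,-0.001,0.12],[0,0,0],-1]
    - [[0.004,-0.001,0.12],[0,0,0],-1]
    - [[0.004,-0.001,0.12],[0,0,0],-1]
    - [[0.004,-0.001,0.12],[0,0,0],-1]

```text
clock: 7.95
position: [0.5698, 0.2242, 0.1585]
ee_rot: [2.499, 1.904, 0.002]
force: [-1.3, 0.5, -0.8]
width: 0.168
```

```bash
python3 mv.py 0.5692 0.2226 0.098 74.5;  python3 - <<'E'
from h import *
from cell import eyes
im,_=eyes.get_image("scene"); crop(im,360,250,130,130,5,"pics/low1.png")
E
```

```text
t 7.95 pos [0.5698 0.2242 0.1585] yaw 74.61 F [-1.33  0.46 -0.83] w 0.168
shift shares [-0.0035 -0.0004  0.121 ] turn shares [ 0.0008 -0.0007  0.0018]
```

View pics/low1.png

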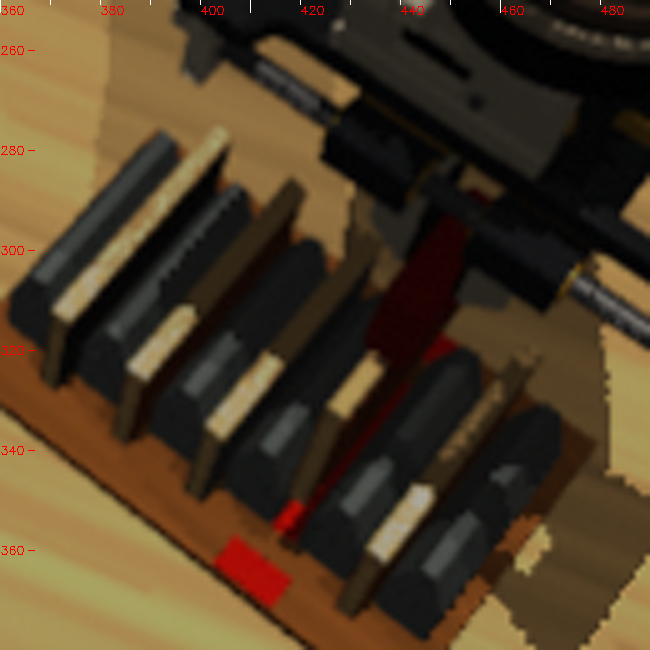

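The board end (from about (420,348) up to (425,330)) heads between the two ribs, in line with the red strip. Continuing slowly.

Request:
play_rows:
  rows:
    - [[-0.003,0,0.01],[0,0,0],-1]
    - [[-0.003,0,0.025],[0,0,0],-1]
    - [[-0.003,0,0.04],[0,0,0],-1]
    - [[-0.003,0,0.055],[0,0,0],-1]
    - [[-0.003,0,0.07],[0,0,0],-1]
    - [[-0.003,0,0.08],[0,0,0],-1]
    - [[-0.003,0,0.09],[0,0,0],-1]
    - [[-0.003,0,0.1],[0,0,0],-1]
    - [[-0.003,0,0.1],[0,0,0],-1]
    - [[-0.003,0,0.1],[0,0,0],-1]

```text
clock: 9.0
position: [0.5691, 0.2226, 0.108]
ee_rot: [-2.499, -1.904, -0.0]
force: [-0.8, -0.1, -0.7]
width: 0.17
```

```bash
python3 mv.py 0.5692 0.2226 0.098 74.5
```

```text
t 9.0 pos [0.5691 0.2226 0.108 ] yaw 74.6 F [-0.77 -0.05 -0.73] w 0.17
shift shares [0.     0.0002 0.02  ] turn shares [ 0.     -0.      0.0017]
```

Request:
play_rows:
  rows:
    - [[0,0,0.004],[0,0,0],-1]
    - [[0,0,0.008],[0,0,0],-1]
    - [[0,0,0.012],[0,0,0],-1]
    - [[0,0,0.015],[0,0,0],-1]
    - [[0,0,0.018],[0,0,0],-1]
    - [[0,0,0.018],[0,0,0],-1]
    - [[0,0,0.018],[0,0,0],-1]

```text
clock: 9.7
position: [0.569, 0.2226, 0.0989]
ee_rot: [-2.499, -1.904, 0.0]
force: [-0.1, 0.7, -0.3]
width: 0.17
```

```bash
python3 mv.py 0.5692 0.2226 0.098 74.5;  python3 - <<'E'
from h import *
from cell import eyes
im,_=eyes.get_image("scene"); crop(im,360,250,130,130,5,"pics/low2.png")
E
```

```text
t 9.7 pos [0.569  0.2226 0.0989] yaw 74.61 F [-0.13  0.69 -0.33] w 0.17
shift shares [0.0001 0.0003 0.0018] turn shares [-0.      0.      0.0018]
```

View pics/low2.png

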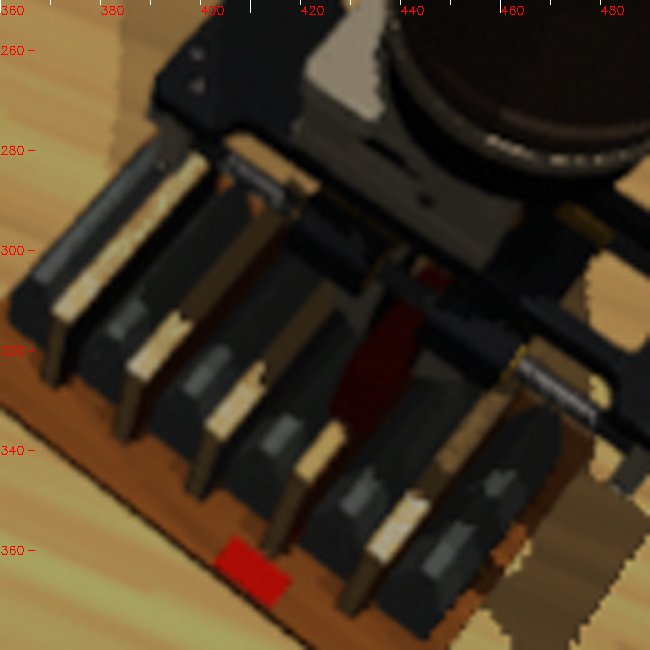

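The board is between the ribs, its end lined up like its neighbours', about 1 mm from the floor. I'll creep down until it touches.

Request:
play_rows:
  rows:
    - [[0,0,0.001],[0,0,0],-1]
    - [[0,0,0.002],[0,0,0],-1]
    - [[0,0,0.003],[0,0,0],-1]
    - [[0,0,0.003],[0,0,0],-1]

```text
clock: 10.15
position: [0.5692, 0.2229, 0.098]
ee_rot: [-2.499, -1.904, -0.001]
force: [-1.5, 0.3, 4.4]
width: 0.167
```

```bash
python3 mv.py 0.5692 0.2226 0.098 74.5
```

```text
t 10.15 pos [0.5692 0.2229 0.098 ] yaw 74.62 F [-1.51  0.34  4.39] w 0.167
shift shares [-0.0006  0.0001 -0.0001] turn shares [ 0.0003 -0.0007  0.0019]
```

A 4.4 N upward force at z = 0.098, the height of the grasp, means the board is on the floor. Releasing.

Request:
play_rows:
  rows:
    - [[0,0,0],[0,0,0],-0.5]
    - [[0,0,0],[0,0,0],-0.4]
    - [[0,0,0],[0,0,0],-0.3]
    - [[0,0,0],[0,0,0],-0.1]
    - [[0,0,0],[0,0,0],0]
    - [[0,0,0],[0,0,0],0]
    - [[0,0,0],[0,0,0],0]
    - [[0,0,0],[0,0,0],0]
    - [[0,0,0],[0,0,0],0]

```text
clock: 11.05
position: [0.569, 0.2226, 0.0974]
ee_rot: [-2.499, -1.904, -0.0]
force: [-0.5, -0.3, -0.0]
width: 0.504
```

```bash
python3 mv.py 0.5692 0.2226 0.25 74.5
```

```text
t 11.05 pos [0.569  0.2226 0.0974] yaw 74.61 F [-0.5  -0.27 -0.03] w 0.504
shift shares [ 0.000e+00  3.000e-04 -3.051e-01] turn shares [ 0.     -0.      0.0018]
```

Released with no force. Going straight up, then back toward the base for a clear view.

Request:
play_rows:
  rows:
    - [[0,0,-0.02],[0,0,0],0]
    - [[0,0,-0.05],[0,0,0],0]
    - [[0,0,-0.09],[0,0,0],0]
    - [[0,0,-0.14],[0,0,0],0]
    - [[0,0,-0.19],[0,0,0],0]
    - [[0,0,-0.24],[0,0,0],0]
    - [[0,0,-0.28],[0,0,0],0]
    - [[0,0,-0.3],[0,0,0],0]
    - [[0,0,-0.3],[0,0,0],0]

```text
clock: 11.95
position: [0.5698, 0.2228, 0.2491]
ee_rot: [2.499, 1.904, 0.004]
force: [0.7, -0.6, -0.3]
width: 0.501
```

Request:
play_rows:
  rows:
    - [[0.04,0,0],[0,0,0],0]
    - [[0.1,0,0],[0,0,0],0]
    - [[0.17,0,0],[0,0,0],0]
    - [[0.24,0,0],[0,0,0],0]
    - [[0.31,0,0],[0,0,0],0]
    - [[0.37,0,0],[0,0,0],0]
    - [[0.4,0,0],[0,0,0],0]
    - [[0.4,0,0],[0,0,0],0]
    - [[0.4,0,0],[0,0,0],0]

```text
clock: 12.85
position: [0.6218, 0.4145, 0.246]
ee_rot: [2.499, 1.903, -0.004]
force: [0.5, -0.3, -0.3]
width: 0.501
```

```bash
python3 mv.py 0.5692 0.2226 0.25 74.5;  python3 - <<'E'
from h import *
from cell import eyes
d={}
for n in ("scene","top"):
    im,dp=eyes.get_image(n); d[n]=(im,dp,eyes.get_calibration(n))
pickle.dump(d,open("d2.pkl","wb"))
crop(d["scene"][0],340,250,150,150,4,"pics/f_s.png")
crop(d["top"][0],90,150,180,140,4,"pics/f_t.png")
cv2.imwrite("pics/f_full.png",d["scene"][0][:,:,::-1])
E
```

```text
t 12.85 pos [0.6218 0.4145 0.246 ] yaw 74.59 F [ 0.47 -0.27 -0.29] w 0.501
shift shares [-0.398   0.0005 -0.0072] turn shares [-0.0008  0.0021  0.0016]
```

View pics/f_s.png

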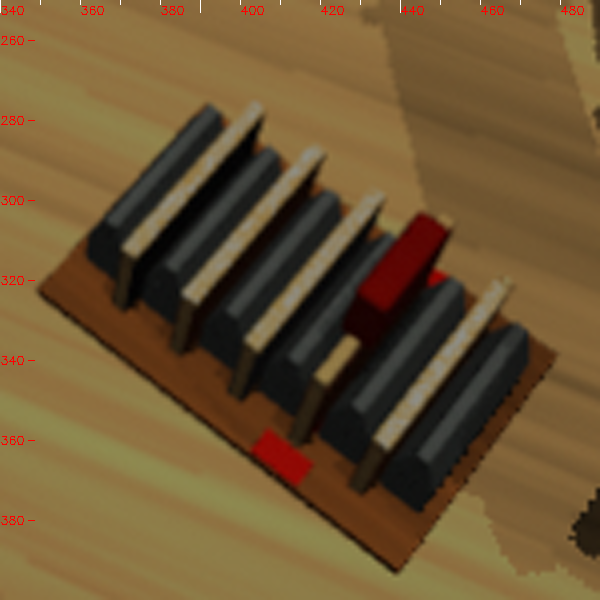

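View pics/f_t.png

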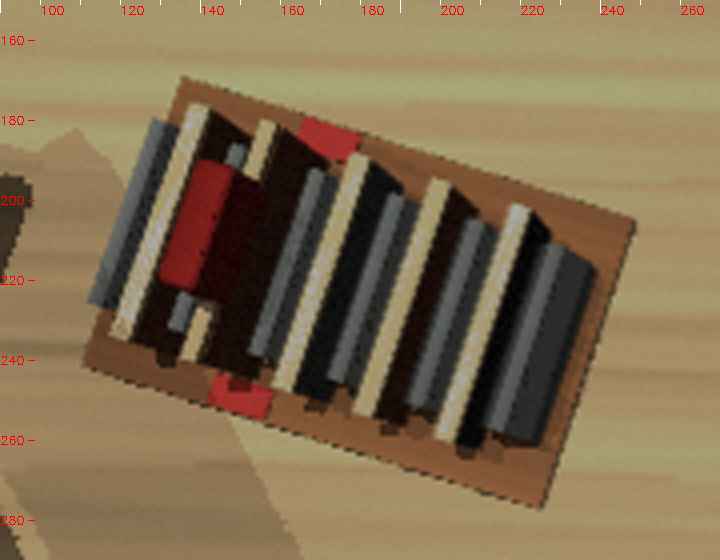

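View pics/f_full.png

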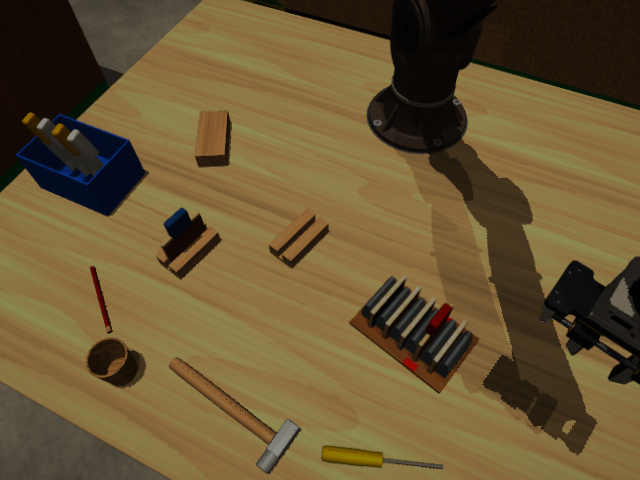

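The board stands in the red slot (handle at about (137,205) in the top view and (438,315) in the scene view), and the blue board is untouched. One numeric check before handing in.

```bash
python3 - <<'E'
from h import *
d=pickle.load(open("d2.pkl","rb"))
for n in ("top","scene"):
    im,dp,c=d[n]; h=cv2.cvtColor(im,cv2.COLOR_RGB2HSV)
    m=((im[:,:,0]>85)&(im[:,:,1]<55)&(im[:,:,2]<60)).astype(np.uint8)
    r=np.zeros_like(m)
    if n=="top": r[186:226,126:152]=1
    else: r[300:330,425:455]=1
    ct=max(cv2.findContours(m*r,0,2)[0],key=cv2.contourArea); b=cv2.minAreaRect(ct)
    p=cv2.boxPoints(b); P=np.array([atz(c,q,.128)[:2] for q in p]); 
    e=[P[1]-P[0],P[2]-P[1]]; e=max(e,key=np.linalg.norm); k=P.mean(0)
    ex=np.array([np.cos(np.radians(-15.5)),np.sin(np.radians(-15.5))]); q=k-[.5693,.2226]
    print(n,"handle top",k.round(4),"along/across",(q@ex).round(4),(q@[-ex[1],ex[0]]).round(4),"yaw",(np.degrees(np.arctan2(e[1],e[0]))%180).round(1), "z",atd(c,b[0],np.median(dp[(m*r)>0]))[2].round(4))
a=pickle.load(open("d0.pkl","rb"))["top"][0][180:260,430:500].astype(int);b=d["top"][0][180:260,430:500].astype(int)
print("blue region mean diff",abs(a-b).mean())
E
```

```text
top handle top [0.5707 0.2234] along/across 0.0012 0.0011 yaw 165.1 z 0.1302
scene handle top [0.5699 0.2222] along/across 0.0007 -0.0003 yaw 165.1 z 0.1272
blue region mean diff 2.367857142857143
```

```bash
python3 -c "
from cell import arm
o=arm.observe(); print(o['clock'],o['force'].round(2),abs(o['dq']).max())
print(arm.sign_off())"
```

```text
12.95 [ 0.61 -0.45  0.79] 0.008075274335274874
the job is handed in; nothing more can be done
None
```

I lifted the red board straight out of its block and lowered it into the red-marked slot. I let go once it was on the slot floor, where it pushed back with 4.4 N. I then raised the open gripper, moved it clear of the rack, and handed the job in at about 13 s.

- **Position:** both cameras put the handle within about 1.5 mm of the slot's centre, along and across.
- **Turn and lean:** the board is turned under 1° from the slot. The handle's top is still over the slot, so it stands upright.
- **Height:** the handle top read 127 mm in one camera and 130 mm in the other. 128 mm is expected with the board on the floor, and the readings scatter by 2–3 mm, so they don't contradict the contact force.
- **Blue board and robot:** the blue board looks unmoved, with its image region changed only by about noise level. The robot was clear of everything.

No check failed. The only disagreement was between the two cameras: 1–4 mm on where the red handle and the slot were before the grasp.

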